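# Let the red-capped jar out of the rolling spice rack

### The job

The sloping two-lane spice rack holds a jar with a red cap in one lane and a jar with a yellow cap in the other. With your fingertips, press down the blue pad at the rear of the lever over the red-capped jar's lane, far enough that the gate at the lever's other end lifts and this jar rolls out into the bay at the front, then let the lever come back up so that the gate is shut again. Do not touch or lift the jars themselves, keep the other lane's lever up and its jar in, and do not disturb the salt shaker, mug or glass.

Things in the scene. Friction and masses are not known exactly. Their poses are not given: they have to be found in the camera images.
- rack: Fixed wooden jar rack, 290 mm deep (x) by 258 mm wide (y); walls 94 mm high, three axle posts up to 125 mm. Origin at the centre of its underside, on the worktop; its -x is the front (low end, exit bays, facing roughly toward the robot), +x the rear, +y the left lane. Lane middles at y = +61 and -61 mm. The exit bays lie 60 to 134 mm in front of the centre, behind a 48 mm high lip.
- left_lever (a joint): Lever of the left lane, a seesaw bar whose axle lies 45 mm behind the rack's centre, 112 mm above the worktop. 0 = at rest, gate shut; grows as the blue pad at its rear end is pressed down, to the stop at 0.52 rad. Its front end carries the gate; the jar passes under it from about 0.3 to 0.4 rad. A spring shuts it when released; the press takes about 2 N at the start, 4 N at the stop.
- right_lever (a joint): Lever of the right lane, a seesaw bar whose axle lies 45 mm behind the rack's centre, 112 mm above the worktop. 0 = at rest, gate shut; grows as the blue pad at its rear end is pressed down, to the stop at 0.52 rad. Its front end carries the gate; the jar passes under it from about 0.3 to 0.4 rad. A spring shuts it when released; the press takes about 2 N at the start, 4 N at the stop.
- left_pad (a point): Blue roller, 24 mm thick, 50 mm long (across the lane), at the rear end of the left lever; the point is its centre, 130 mm behind the rack's centre (rack +x), 61 mm to the left (rack +y), 137 mm above the worktop at rest (its top 149 mm). It sinks about 44 mm when pressed to the stop, shifting under 3 mm fore and aft.
- right_pad (a point): Blue roller, 24 mm thick, 50 mm long (across the lane), at the rear end of the right lever; the point is its centre, 130 mm behind the rack's centre (rack +x), 61 mm to the right (rack -y), 137 mm above the worktop at rest (its top 149 mm). It sinks about 44 mm when pressed to the stop, shifting under 3 mm fore and aft.
- red_jar_mid (a point): Middle of the jar with the red cap, glass, 45 mm in diameter, 106 mm long, about 0.12 kg, lying across its lane. At the start it rests on its gate in either one of the two lanes: 6 mm forward of the rack's centre, 61 mm to one side, 68 mm above the worktop. Out in its front bay it lies some 100 mm in front of the rack's centre, 37 mm above the worktop.
- yellow_jar_mid (a point): Middle of the jar with the yellow cap, glass, 45 mm in diameter, 106 mm long, about 0.12 kg, lying across its lane. At the start it rests on its gate in either one of the two lanes: 6 mm forward of the rack's centre, 61 mm to one side, 68 mm above the worktop. Out in its front bay it lies some 100 mm in front of the rack's centre, 37 mm above the worktop.
- red_jar: The jar with the red cap as a body; origin at the centre of its foot, z along the jar toward the cap.
- yellow_jar: The jar with the yellow cap as a body; origin at the centre of its foot, z along the jar toward the cap.
- salt: Salt shaker, clear with a grey top, 44 mm wide and 90 mm high, standing loose close beside the rack's left wall; origin at the centre of its underside.
- mug: Small white mug with a green band, 61x85x51 mm, loose on the worktop to the left of the rack; origin at the centre of its underside.
- glass: Small clear glass, 49 mm wide and 62 mm high, loose on the worktop to the right of the rack; origin at the centre of its underside.

How it is judged:
On the way, in this order (a step that is already met when the one before it is completed fails the run):
1. the pad of the red-capped jar's lane is pressed down with the fingers, lifting its gate (lever above 0.2 rad) (((y of red_jar_mid in the frame of rack above 0 m and (value of joint left_lever above 0.2 rad and contact force between the fingers and anything else above 0.4 N and distance between the grasp point and left_pad below 0.07 m)) or (y of red_jar_mid in the frame of rack below 0 m and (value of joint right_lever above 0.2 rad and contact force between the fingers and anything else above 0.4 N and distance between the grasp point and right_pad below 0.07 m)))), for 0.1 s.
2. the red-capped jar has rolled out into the front bay (x of red_jar_mid in the frame of rack below -0.075 m and height (world z) of red_jar_mid below 0.055 m), for 0.1 s.
At the end, for the whole second after the job is handed in: The red-capped jar lies at rest in the front bay of its lane (its middle 75 to 135 mm in front of the rack's centre and lower than 55 mm), the yellow-capped jar is still behind its gate, and both levers are back up (below 0.08 rad) with the gates shut (all of step 2 and x of red_jar_mid in the frame of rack above -0.135 m and linear speed of red_jar below 0.03 m/s and x of yellow_jar_mid in the frame of rack above -0.03 m and height (world z) of yellow_jar_mid above 0.055 m and value of joint each of left_lever, right_lever below 0.08 rad); the robot touches nothing.
It fails at once if the other lane's lever was pressed (beyond 0.15 rad) or its jar let out ((y of yellow_jar_mid in the frame of rack above 0 m and value of joint left_lever above 0.15 rad) or (y of yellow_jar_mid in the frame of rack below 0 m and value of joint right_lever above 0.15 rad) or x of yellow_jar_mid in the frame of rack below -0.04 m).
It fails at once if a jar was touched by the robot (contact force between any of the fingers, the arm and red_jar above 0.5 N or contact force between any of the fingers, the arm and yellow_jar above 0.5 N).
It fails at once if a jar was lifted out of its lane (height (world z) of any of red_jar_mid, yellow_jar_mid above 0.11 m).
It fails at once if the salt shaker, mug or glass was moved by more than 20 mm or tipped (distance of any of salt, mug, glass from where it was at the start of the episode above 0.02 m or angle between any of salt, mug, glass's own z axis and vertical above 0.4 rad).
It also fails if it takes over 32 s, if anything falls off the work surface, if the arm or the gripper's body presses on something with over 40 N, if the wrist force passes 120 N, or if a joint passes its speed limit or range.

### The arm

A 6-joint arm with a two-finger parallel gripper is mounted at the origin on a cart in front of the work surface, level with it; the furniture and walls round the work are solid. World frame = base frame: x ahead of the robot, y to its left, z up, the work surface at z = 0. Lengths are in m, angles in rad, forces in N, time in s.
With the tool pointing down it reaches from about 0.425 to 1.125 m from the base axis. Payload 14.9 kg.
Tool frame: the origin (TCP) lies midway between the tips of the shut fingers; the grasp point (between the pads) lies 19 mm behind it; z points along the fingers, y is the line along which they close (so a half turn about z gives the same grasp; the last joint's range is limited). The gripper opens to 91 mm and grips with 3 to 60 N. Pads are 32 mm wide; open, the fingers measure 118 mm over their backs; the gripper's body (76 mm by 178 mm) begins 60 mm behind the grasp point.
Start: joints at [-1.264, 0.379, 1.734, -0, 1.028, -0.033], TCP at [0.233, -0.66, 0.214] pointing down, gripper open.
Joint ranges: [-2.77, 2.77], [-0.74, 2.19], [0, 2.66], [-1.06, 4.2], [0.31, 2.87], [-3.08, 3.08]. Speed limits (rad/s): [1.89, 1.89, 2.39, 3.14, 3.14, 3.14].

### API

Orientations are given as a unit quaternion [w, x, y, z].
In Python, from bench import r, viewer gives the robot as it stands (r), with the cameras (viewer).
- The arm moves only by the tool nudge_tcp, called after "Call:" as name(argument=value, ...) on one line, values as JSON. Schema: {"type":"object","properties":{"offsets":{"type":"object","properties":{"steps":{"type":"array","items":{"type":"array","items":{"type":"number"},"minItems":7,"maxItems":7},"minItems":1,"maxItems":8}},"additionalProperties":false,"required":["steps"]},"clamp_n":{"type":"number"},"only":{"type":"string"},"quiet":{"type":"boolean"},"lines":{"type":"string"}},"required":["offsets"],"additionalProperties":false}. offsets is an object whose key "steps" holds a list of rows, 1 to 8 of them, each of 7 numbers: the finger opening in m, then dx, dy, dz in parts of the range, where 1.0 means 1 m, then a rotation vector rx, ry, rz in a scale on which 1.0 is pi/2 rad; each row is the pose to reach, as a shift and turn from the pose commanded when the call began, along the tool's axes at that moment; what a row does not reach only later rows make up. A row lasts 1/10 s, in which the tool goes at most 0.05 m and 0.15 rad, less where a joint would pass 70% of its speed; a pose out of reach is approached as far as the arm can. The fingers move at their own pace and stop on an object; clamp_n is the grip in N (left out, the last holds). Time passes only in rows, so rows that do not move let the fingers close. The tool returns the time, the measured TCP pose, the force, the opening and the grip force at its end. only (a regular expression) keeps the lines of the reply that match it, lines (a string "A,B") keeps lines A to B, and quiet returns only ok. No shift or turn number may pass 1 either way. Input that does not fit is refused with a message, and nothing moves.
- r.state(): the state, without advancing time (a new reading comes with each control period).
- viewer.capture(name): name is "scene" or "top" or "wrist"; returns a dict with "color" (480x640x3 uint8, blue, green, red), "K" (3x3 intrinsics, pixels), "origin" and "orientation" of the camera in the world. Camera axes: x right, y down, z forward; pixel columns grow to the right and rows downward; lengths in m; the calibration is good to about 2 mm. A picture is of the moment at which its call begins. There is no depth.
- r.finish_job(): hands the job in; it is judged then, once.
The state is a dict: "clock": time; "joint_positions": joint angles; "qd": joint speeds; "joint_torque": joint torques, N m; "tool_pos": TCP position; "orientation": TCP orientation; "wrist_force": force on the tool from outside, world axes, zero at the start; "wrist_torque": the same for the moment, N m; "opening": finger opening in m; "grip_force": force on a finger pad.
Only numpy, scipy, OpenCV 4.12 (cv2) and the standard library are available. Lean on these libraries where they do the work, as an engineer would, in place of code of your own. Each camera call takes 0.05 s, during which the arm holds its last target. There are 200 camera calls.

## Working session

There is one attempt and no reset: what is moved stays moved. The work goes in short steps, Python scripts to look and compute and a tool call to move; the robot and the scene stay as the last step left them, time stands still between calls to the robot, and variables do not carry over. Pictures are saved under pics/ and viewed, at most 10 in all, crops included, and the job is handed in when it is done.

```bash
ls; mkdir -p pics; python3 - <<'E'
from bench import r, viewer
import cv2,numpy as np
s=r.state();print(s['clock'],s['tool_pos'],s['orientation'],s['opening'])
for n in("scene","top"):
    c=viewer.capture(n);cv2.imwrite(f"pics/{n}0.png",c["color"]);print(n,c["K"],c["origin"],c["orientation"])
E
```

```text
bench.py
pics
0.0 [ 0.23319452 -0.65960442  0.21330428] [-5.31287254e-04  9.85599899e-01  1.69093320e-01 -7.46441609e-05] 0.09135520623757418
scene [[605.65841742   0.         311.02144944]
 [  0.         605.65841742 242.01311111]
 [  0.           0.           1.        ]] [-0.39677036 -0.5580747   1.05745016] [-0.34769241  0.78150324 -0.47252736  0.21232186]
top [[457.93668239   0.         317.67858815]
 [  0.         457.93668239 243.59845018]
 [  0.           0.           1.        ]] [ 0.45093046 -0.07010973  1.3541378 ] [-0.02884405  0.71291431 -0.69988156  0.03296992]
```

View pics/scene0.png

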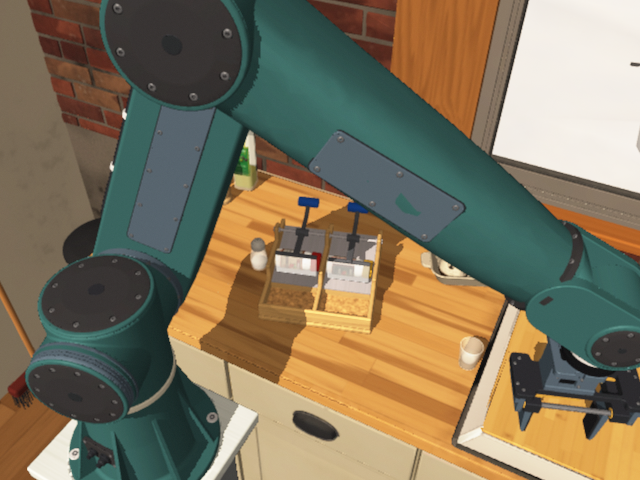

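View pics/top0.png

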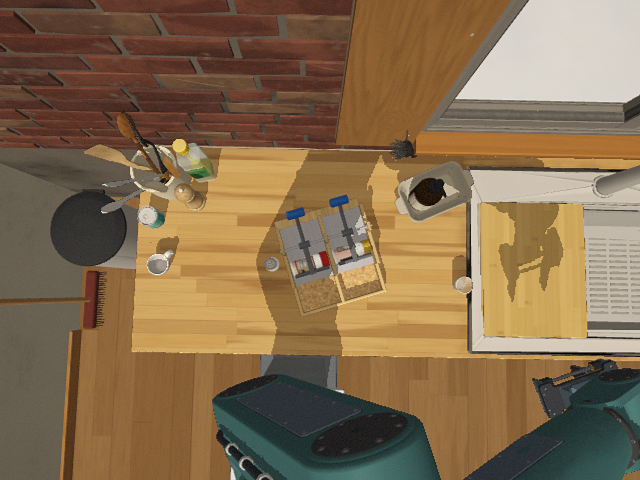

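The red cap (top view about 323,258) is at the right end of the left lane's jar, and the yellow cap (363,247) is in the right lane. The blue pads are at (295,213) for the left lane and (339,200) for the right lane. I'll triangulate the pads next.

```bash
cat > h.py <<'E'
from bench import r, viewer
import cv2,numpy as np
from scipy.spatial.transform import Rotation as R
def rot(q): return R.from_quat(np.roll(q,-1)).as_matrix()
def ray(c,p):
    d=rot(c["orientation"])@np.linalg.inv(c["K"])@[p[0],p[1],1]
    return np.array(c["origin"]),d/np.linalg.norm(d)
def plane(c,p,z):
    o,d=ray(c,p);return o+d*(z-o[2])/d[2]
def tri(rs):
    A=[np.eye(3)-np.outer(d,d) for o,d in rs]
    x=np.linalg.solve(sum(A),sum(a@o for a,(o,d) in zip(A,rs)))
    return x,[round(1e3*np.linalg.norm(a@(x-o)),1) for a,(o,d) in zip(A,rs)]
def blobs(img,lo,hi,amin=15,roi=None):
    m=cv2.inRange(cv2.cvtColor(img,cv2.COLOR_BGR2HSV),np.array(lo),np.array(hi))
    if roi:
        k=np.zeros_like(m);x0,y0,x1,y1=roi;k[y0:y1,x0:x1]=1;m*=k
    n,_,st,ce=cv2.connectedComponentsWithStats(m)
    return [(ce[i].round(1),st[i].tolist()) for i in range(1,n) if st[i,4]>=amin]
E
python3 - <<'E'
from h import *
roi=dict(scene=(240,180,400,340),top=(265,185,395,320))
B={};C={}
for n in roi:
    c=C[n]=viewer.capture(n)
    B[n]=sorted(blobs(c["color"],(105,150,60),(130,255,255),15,roi[n]),key=lambda b:b[0][0])
    print(n,B[n]); print(' red',blobs(c["color"],(0,190,80),(5,255,255),8,roi[n]),'yel',blobs(c["color"],(22,190,120),(32,255,255),8,roi[n]))
P=[]
for i in(0,1):
    x,e=tri([ray(C[n],B[n][i][0]) for n in C]);P.append(x);print(x.round(4),e,[plane(C[n],B[n][i][0],.140).round(4) for n in C])
d=P[0]-P[1];print(np.linalg.norm(d),np.degrees(np.arctan2(d[1],d[0]))-90)
s=cv2.resize(C["scene"]["color"][185:340,235:400],None,fx=3.6,fy=3.6);cv2.imwrite("pics/crop.png",s)
E
```

```text
scene [(array([308. , 201.7]), [299, 197, 19, 10, 153]), (array([356.2, 207.6]), [348, 203, 20, 10, 133])]
 red [(array([317.6, 259.4]), [313, 253, 8, 18, 60])] yel []
top [(array([295. , 213.4]), [286, 208, 19, 12, 143]), (array([338.6, 200.7]), [330, 195, 18, 12, 140])]
 red [(array([324.3, 258.3]), [320, 252, 10, 14, 86])] yel [(array([366.6, 246.5]), [362, 240, 9, 14, 55])]
[ 0.6369 -0.0135  0.1411] [np.float64(0.7), np.float64(0.7)] [array([ 0.6377, -0.0123,  0.14  ]), array([ 0.6374, -0.0141,  0.14  ])]
[ 0.6729 -0.1283  0.1403] [np.float64(2.3), np.float64(2.3)] [array([ 0.6718, -0.1263,  0.14  ]), array([ 0.6741, -0.1303,  0.14  ])]
0.12026141949081663 17.422356808066112
```

View pics/crop.png

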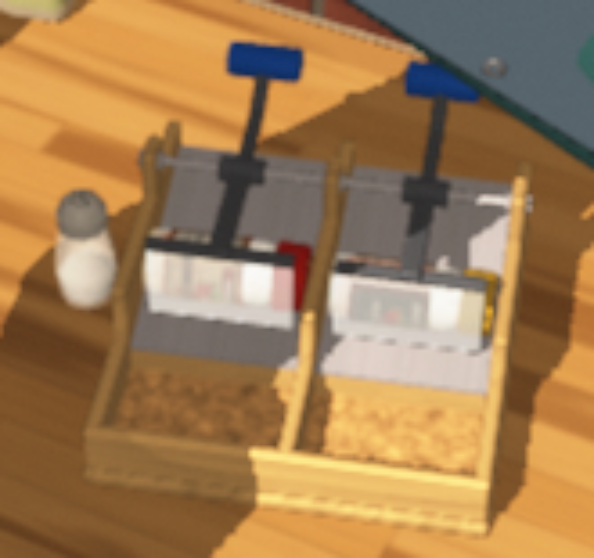

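Red jar is in the left lane. The left pad measures (0.637, -0.0135), height about 0.14, which fits the text (120 mm spacing against 122 mm, rack yaw about 17.4°). The tool is already aligned at about 19.5°. I'll move above the pad with the fingers shut: tool shift (0.597, -0.474), slightly up.

Call:
nudge_tcp(offsets={"steps": [[0,0.02,-0.02,-0.04,0,0,0],[0,0.06,-0.05,-0.05,0,0,0],[0,0.1,-0.08,-0.05,0,0,0],[0,0.14,-0.11,-0.05,0,0,0],[0,0.175,-0.14,-0.05,0,0,0],[0,0.21,-0.17,-0.05,0,0,0],[0,0.25,-0.2,-0.05,0,0,0],[0,0.29,-0.23,-0.05,0,0,0]]}, clamp_n=20)

```text
clock: 1.0
tool_pos: [0.4307, -0.3447, 0.264]
orientation: [0.0, 0.986, 0.169, 0.0]
wrist_force: [0.6, -1.7, 0.6]
opening: 0.0298
grip_force: 0.0
```

Call:
nudge_tcp(offsets={"steps": [[0,0.04,-0.03,0,0,0,0],[0,0.08,-0.06,0,0,0,0],[0,0.12,-0.09,0,0,0,0],[0,0.155,-0.12,0,0,0,0],[0,0.19,-0.15,0,0,0,0],[0,0.225,-0.18,0,0,0,0],[0,0.255,-0.205,0,0,0,0],[0,0.28,-0.225,0,0,0,0]]})

```text
clock: 1.8
tool_pos: [0.6198, -0.0389, 0.2639]
orientation: [-0.0, 0.986, 0.17, 0.0]
wrist_force: [0.6, -0.2, 0.6]
opening: 0.0005
grip_force: 0.0
```

```bash
python3 - <<'E'
from h import *
c=viewer.capture("wrist");cv2.imwrite("pics/w1.png",c["color"]);print(c["origin"])
b=blobs(c["color"],(105,150,60),(130,255,255),150);print(b)
for p,_ in b: print(plane(c,p,.14).round(4))
t=viewer.capture("top");bt=blobs(t["color"],(105,150,60),(130,255,255),15,(265,185,395,320));print(bt)
s=r.state();M=rot(s["orientation"]);print(s["tool_pos"],M.T@(np.array([.6373,-.0137,.149])-s["tool_pos"]))
E
```

```text
[ 0.69049063 -0.01363656  0.43419724]
[(array([300. , 201.2]), [268, 186, 65, 31, 1853]), (array([457.6, 206.6]), [423, 192, 71, 30, 1979])]
[ 0.6395 -0.0131  0.14  ]
[ 0.6762 -0.1292  0.14  ]
[(array([344.9, 198.9]), [342, 195, 7, 9, 41])]
[ 0.62041927 -0.038184    0.26378991] [ 0.02408259 -0.01735928  0.11480345]
```

View pics/w1.png

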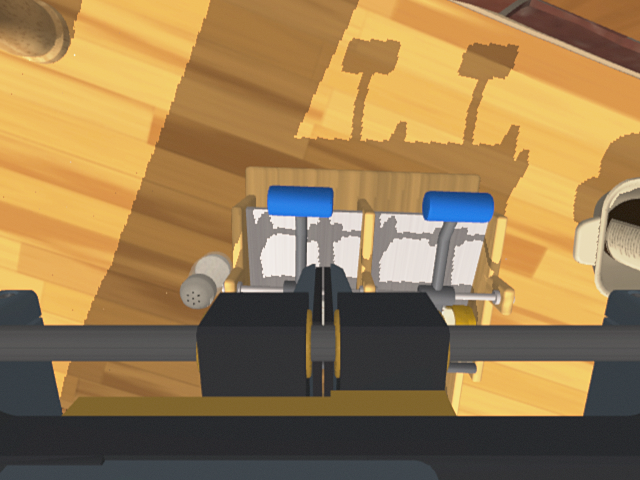

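The wrist view shows both pads, left at (300,201) and right at (457,207), and the left one casts to (0.6395, -0.013), so the views agree. Remaining shift: dx 0.026, dy -0.017. Contact should come at dz about 0.115.

Call:
nudge_tcp(offsets={"steps": [[0,0.013,-0.009,0,0,0,0],[0,0.026,-0.017,0,0,0,0],[0,0.026,-0.017,0.04,0,0,0],[0,0.026,-0.017,0.08,0,0,0],[0,0.026,-0.017,0.1,0,0,0],[0,0.026,-0.017,0.105,0,0,0],[0,0.026,-0.017,0.105,0,0,0]]})

```text
clock: 2.6
tool_pos: [0.6381, -0.0164, 0.1588]
orientation: [-0.0, 0.986, 0.169, -0.0]
wrist_force: [-0.0, -0.2, 0.6]
opening: 0.0006
grip_force: 0.0
```

Call:
nudge_tcp(offsets={"steps": [[0,0,0,0.01,0,0,0],[0,0,0,0.015,0,0,0],[0,0,0,0.02,0,0,0],[0,0,0,0.025,0,0,0],[0,0,0,0.03,0,0,0],[0,0,0,0.03,0,0,0]]})

```text
clock: 3.2
tool_pos: [0.6375, -0.0163, 0.1283]
orientation: [-0.0, 0.986, 0.169, -0.0]
wrist_force: [-0.4, -0.5, -0.1]
opening: 0.0005
grip_force: 0.0
```

```bash
python3 - <<'E'
from h import *
c=viewer.capture("wrist");s=r.state();print(s["tool_pos"],s["wrist_force"])
print(blobs(c["color"],(105,150,60),(130,255,255),150))
cv2.imwrite("pics/w2.png",c["color"])
E
```

```text
[ 0.63737846 -0.01633924  0.12841867] [-0.45855835  0.07625346 -0.1096978 ]
[(array([315.5, 271.6]), [268, 255, 102, 47, 2391]), (array([564.6, 304.5]), [520, 285, 117, 40, 3344])]
```

View pics/w2.png

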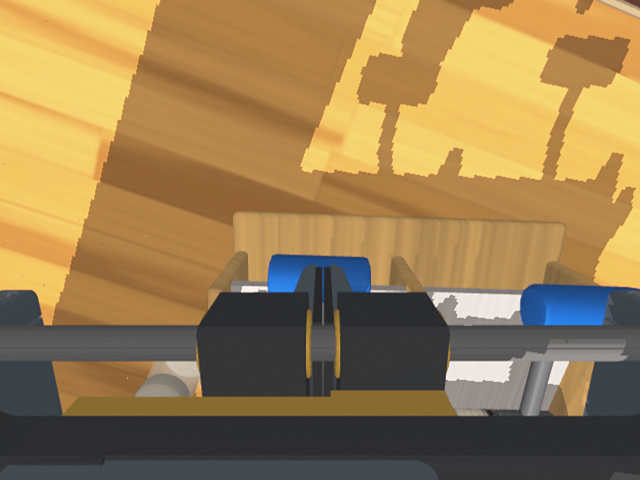

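The left pad (315,272) now looks smaller than the right one (565,305), so it is going down under the fingertips. I'll continue to just above the stop and hold.

Call:
nudge_tcp(offsets={"steps": [[0,0,0,0.006,0,0,0],[0,0,0,0.012,0,0,0],[0,0,0,0.018,0,0,0],[0,0,0,0.021,0,0,0],[0,0,0,0.021,0,0,0],[0,0,0,0.021,0,0,0],[0,0,0,0.021,0,0,0],[0,0,0,0.021,0,0,0]]})

```text
clock: 4.05
tool_pos: [0.6377, -0.0164, 0.108]
orientation: [-0.0, 0.986, 0.169, -0.0]
wrist_force: [-1.2, -0.4, 3.4]
opening: 0.0003
grip_force: 1.6
```

Call:
nudge_tcp(offsets={"steps": [[0,0,0,0,0,0,0],[0,0,0,0,0,0,0],[0,0,0,0,0,0,0],[0,0,0,0,0,0,0]]})

```text
clock: 4.45
tool_pos: [0.6378, -0.0163, 0.1079]
orientation: [-0.0, 0.986, 0.169, -0.0]
wrist_force: [-0.8, -0.1, 2.6]
opening: 0.0003
grip_force: 1.6
```

```bash
python3 - <<'E'
from h import *
a=viewer.capture("scene")["color"];b=viewer.capture("top")["color"]
cv2.imwrite("pics/s3.png",np.hstack([cv2.resize(x,(390,465)) for x in (a[185:340,235:365],b[185:340,270:400])]))
E
```

```text
(no output)
```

View pics/s3.png

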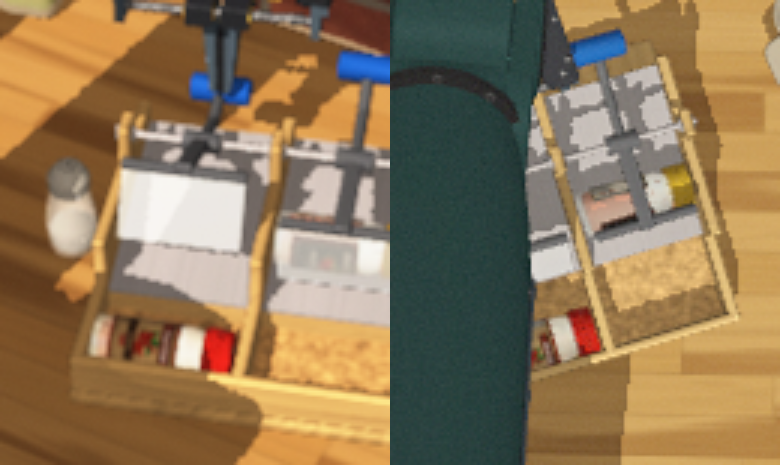

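The red jar is in the front left bay (crop about 160,345), the gate is up, and the yellow jar is still behind its gate. I'll release gently now.

Call:
nudge_tcp(offsets={"steps": [[0,0,0,-0.01,0,0,0],[0,0,0,-0.02,0,0,0],[0,0,0,-0.03,0,0,0],[0,0,0,-0.04,0,0,0],[0,0,0,-0.06,0,0,0],[0,0,0,-0.1,0,0,0],[0,0,0,-0.14,0,0,0],[0,0,0,-0.14,0,0,0]]})

```text
clock: 5.35
tool_pos: [0.6406, -0.0164, 0.2544]
orientation: [0.001, 0.986, 0.169, 0.004]
wrist_force: [0.6, -0.2, 0.4]
opening: 0.0004
grip_force: 0.0
```

Call:
nudge_tcp(offsets={"steps": [[0,0,0,0,0,0,0],[0,0,0,0,0,0,0],[0,0,0,0,0,0,0],[0,0,0,0,0,0,0],[0,0,0,0,0,0,0]]})

```text
clock: 5.85
tool_pos: [0.6377, -0.0163, 0.2473]
orientation: [-0.0, 0.986, 0.169, -0.001]
wrist_force: [-0.4, 0.4, 0.6]
opening: 0.0006
grip_force: 0.0
```

```bash
python3 - <<'E'
from h import *
c=viewer.capture("scene");a=c["color"]
for p,_ in blobs(a,(105,150,60),(130,255,255),15,(240,180,400,340)): print(p,plane(c,p,.14))
for p,_ in blobs(a,(0,190,80),(5,255,255),8,(240,180,400,340)): print('red',p,plane(c,p,.037))
cv2.imwrite("pics/s4.png",cv2.resize(a[185:340,235:400],None,fx=3,fy=3))
E
```

```text
[307.9 201.5] [ 0.63832651 -0.01172543  0.14      ]
[357.7 207.2] [ 0.6749254  -0.12887529  0.14      ]
red [307.3 301.5] [ 0.42872131 -0.12076216  0.037     ]
red [281.7 298.5] [ 0.4096505  -0.06470186  0.037     ]
```

View pics/s4.png

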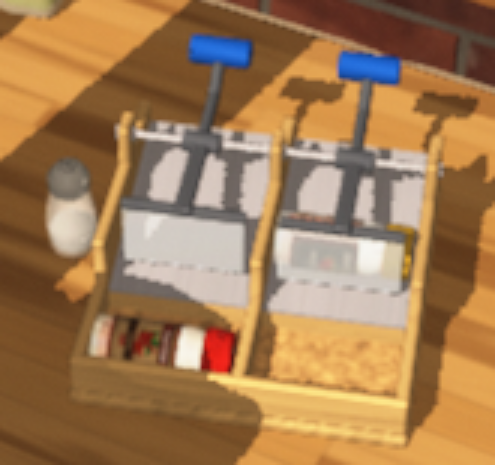

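The left pad is back at its rest position, (308,201.5) against (308,201.7) at the start. Both gates are shut, the red jar lies in its bay, and the yellow jar and salt shaker are in place.

```bash
python3 -c "
from bench import r, viewer
print(r.finish_job())"
```

```text
the job is handed in; nothing more can be done
None
```

I pressed the left lever and the red-capped jar rolled into its front bay; both gates are shut again, the yellow jar is still behind its gate, and the job is handed in (no verdict was returned).

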